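# Scrap a failed power module through the tipping bucket

### The job

Scrap the power module with the red tag: set it down flat, without dropping it, on top of the black converter that already lies in the steel tipping bucket, and let go of it there. Then push the bucket's red bar away past the spring catch until the bucket is fully tipped and both parts have slid into the blue scrap bin, and let the bucket swing back until it is fully home. Leave everything else on the bench where it is, including the green-tagged module and the converter on the riser.

Things in the scene. Friction and masses are not known exactly. Their poses are not given: they have to be found in the camera images.
- tipper: Fixed tipping unit. Origin on the table straight below the bucket's hinge; x points the way the bucket dumps, z up; the hinge runs along y, 150 mm up. Blue open scrap bin 230 x 230 mm, 100 mm high, 5 mm walls, centred 135 mm beyond the hinge (+x). Hinge plates 172 mm high at y = +-112 mm; catch post 205 mm high at x = -162, y = -115 mm.
- bucket (a joint): Tilt of the bucket, rad: 0 = home, level, held by the catch; 1.4 = fully tipped (stop). A spring (0.2 N m at home, 0.55 at full tip) and its weight bring it back unaided, through the catch too. Going out, the spring catch, in the first 0.1 rad, must be forced: about 12 to 20 N at the bar, loaded. The load slides out at 0.5 to 1.1 rad.
- bucket_floor (a point): Centre of the bucket's inner floor, at home 160 mm above the table and 65 mm behind the hinge line; axes as the bucket's (x towards the dump side, y along the hinge). Inside 125 (x) by 180 (y) mm; steel walls 5 mm thick rise 45 mm above the floor at the back (-x) and both sides; the dump side has only a flared lip 35 mm long.
- push_bar (a point): On the axis of the red push bar, 18 mm thick, 80 mm long along the hinge direction (y 100 to 180 mm, this point at 145), outside the bucket's +y side, carried by a dark strut at its inner end; free space behind and below. In tipper axes: home x = -85, z = 240 mm; swings round the hinge (radius 124 mm), over the top, to x = 74, z = 249 mm at full tip.
- bin_floor (a point): Centre of the scrap bin's inner floor, axes as the tipper's.
- failed_module: Failed power module: green circuit board 60 (x) by 120 (y) mm, 4 mm thick, with an aluminium finned heatsink 30 (x) by 90 (y) mm centred on it, top 40 mm above the underside, red tag on the heatsink's top. Origin at the centre of the underside, z up. 0.13 to 0.25 kg. Grip the heatsink across its 30 mm width.
- good_module: Look-alike module with a green tag, same sizes. Leave alone. The two modules may be in either place.
- thin_brick: Sealed black converter 60 (x) by 100 (y) by 16 (z) mm with brass bands; origin at the centre of its underside. One of the two converters lies in the bucket, the other on the riser.
- thick_brick: Sealed black converter 60 by 100 by 40 mm, otherwise as the thin one. Which of the two lies in the bucket varies.
- riser: Fixed white shelf on legs, 150 x 130 mm, top 160 mm above the table; origin on the table below its centre. Carries the converter that stays.
- bottle: Clear bottle, 48 mm across, 170 mm tall, standing; origin at its underside. Leave alone.
- meter: Yellow multimeter 150 x 80 x 40 mm lying; origin under its centre. Leave alone.
- spool: Orange spool, 64 mm across, 48 mm tall; origin under its centre. Leave alone.
- driver: Blue screwdriver, 190 mm, lying; origin under it. Leave alone.
Not all that is in view belongs to the job. Of the things that look like the thin_brick, the largest one is meant.

How it is judged:
By the outcome, as a careful person would: the job done as asked, in the order asked, and still so for the second after the job is handed in, with the robot touching nothing.
It also fails if it takes over 59 s, if anything falls off the work surface, if the arm or the gripper's body presses on something with over 40 N, if the wrist force passes 120 N, or if a joint passes its speed limit or range.

### The arm

A 6-joint arm with a two-finger parallel gripper is mounted at the origin on the work surface. World frame = base frame: x ahead of the robot, y to its left, z up, the work surface at z = 0. Lengths are in m, angles in rad, forces in N, time in s.
With the tool pointing down it reaches from about 0.375 to 0.9 m from the base axis. Payload 3.1 kg.
Tool frame: the origin (TCP) lies on the centre line of the jaws, within the pads' length; the fingertips stand ahead of it and the grasp point (between the pads) lies 3 mm ahead of it (robot.tip_reach is the z of the fingertips in the tool frame, in m); z points along the fingers, y is the line along which they close (so a half turn about z gives the same grasp; the last joint's range is limited). The gripper opens to 87 mm and grips with 3 to 60 N. Pads are 19 mm wide; open, the fingers measure 117 mm over their backs; the gripper's body (75 mm by 190 mm) begins 51 mm behind the grasp point.
Start: joints at [-1.288, 0.527, 1.433, -0, 1.181, -0.178], TCP at [0.278, -0.56, 0.245] pointing down, gripper open.
Joint ranges: [-3.08, 3.08], [-0.75, 2.2], [0.22, 2.44], [-1.43, 4.57], [0, 2.65], [-2.85, 2.85]. Speed limits (rad/s): [2.79, 2.79, 3.14, 3.14, 3.14, 3.14].

### API

Orientations are given as a unit quaternion [x, y, z, w].
In Python, from rig import sensors, eyes, ticket, robot gives the robot as it stands.
- The arm moves only by the tool drive_tool, never from a script. Its argument "deltas" is a list that holds one entry, the list of rows, each a list of 6 numbers: the shift along the tool's x, y, z in mm, then the turn, a rotation vector about the tool's x, y, z in rad. A call has 1 to 8 rows; each row shifts and turns the commanded pose from where the row before left it, along the tool's axes as they then stand; what a row does not reach is not made up. A row lasts 1/12 s, in which the tool goes at most 41.7 mm and 7.16 degrees, less where a joint would pass 70% of its speed; a pose out of reach is approached as far as the arm can. A call is refused whole if a number of a shift passes 41.7 or a number of a turn 0.125, either way. A call with a gripper value outside its range is refused whole. "gripper" is the opening in per cent of the stroke, from 0 (shut) to 100 (fully open), set as the call begins (left out, the last holds). The fingers move at their own pace and stop on an object; "squeeze" is the grip in N (left out, the last holds). Time passes only in rows, so rows that do not move let the fingers close. It gives the time, the measured TCP pose, the force, the opening and the grip force at its end, in the units of the state.
- sensors.get_obs(): the state, without advancing time (a new reading comes with each control period).
- eyes.camera(name): name is "scene" or "top" or "wrist"; returns a dict with "img" (420x560x3 uint8, red, green, blue), "fov_y" (degrees; the focal length in pixels is half the picture's height over the tangent of half this angle, whatever the lens; pixels are square), "cx", "cy" (the principal point, pixels), "xyz" and "attitude" of the camera in the world; the wrist camera has in their place "hand_eye" (4x4, takes a point from camera to tool coordinates, whose origin is the TCP and whose axes are the flange's). Camera axes: x right, y up, looking along -z (the intrinsics and any distortion apply to the point x, -y, -z); pixel columns grow to the right and rows downward; lengths in m; the calibration is good to about 2 mm. The wrist camera is an equidistant fisheye: a pixel r from the principal point sees the ray r / f radians off the axis. A picture is of the moment at which its call begins: read the wrist's pose just before it. There is no depth.
- ticket.hand_in(): hands the job in; it is judged then, once.
The state is a dict: "time": time; "q": joint angles; "joint_velocities": joint speeds; "joint_torque": joint torques, N m; "position": TCP position; "tool_rot": TCP orientation; "ft_force": force on the tool from outside, world axes, zero at the start; "moment": the same for the moment, N m; "grip_width": finger opening in m; "grip_force": force on a finger pad.
Only numpy, scipy, OpenCV 4.12 (cv2) and the standard library are available. Lean on these libraries where they do the work, as an engineer would, in place of code of your own. Each camera call takes 0.05 s, during which the arm holds its last target. There are 200 camera calls.

## Working session

There is one attempt and no reset: what is moved stays moved. The work goes in short steps, Python scripts to look and compute and a tool call to move; the robot and the scene stay as the last step left them, time stands still between calls to the robot, and variables do not carry over. Pictures are saved under pics/ and viewed, at most 10 in all, crops included, and the job is handed in when it is done.

Besides the shell and the picture viewer there is one more tool, called by a JSON object that holds its "name" and its "arguments", one argument or row to a line. drive_tool: Moves the arm, as the interface text tells. Its arguments: {"type":"object","properties":{"deltas":{"type":"array"},"gripper":{"type":"number"},"squeeze":{"type":"number"}},"required":["deltas"]}

```bash
mkdir -p pics; ls; python3 - <<'E'
from rig import sensors, eyes, robot
import cv2,numpy as np,json
print(sensors.get_obs()); print(robot.tip_reach)
for n in("scene","top"):
    c=eyes.camera(n); cv2.imwrite(f"pics/{n}0.png",c["img"][:,:,::-1]); i=c.pop("img"); np.save(f"{n}0.npy",i); print(n,c)
    json.dump({k:np.asarray(v).tolist() for k,v in c.items() if not isinstance(v,str)},open(f"{n}0.json","w"))
E
```

```text
pics
{'time': 0.0, 'q': array([-1.28851115e+00,  5.28499123e-01,  1.43391904e+00, -5.87862096e-06,
        1.18140322e+00, -1.78505416e-01]), 'joint_velocities': array([ 0.00137904,  0.00030092, -0.00075467, -0.00134579,  0.00204676,
        0.00050584]), 'joint_torque': array([ 6.73488812e-04, -4.40041709e+01, -1.76592332e+01,  6.32289425e-02,
        5.83262590e-02, -1.70189892e-04]), 'position': array([ 0.27773438, -0.55912033,  0.24354602]), 'tool_rot': array([ 9.73575340e-01,  2.28363341e-01, -6.05127800e-05, -1.11272584e-03]), 'ft_force': array([-1.07546648, -0.09039654, -0.01698021]), 'moment': array([0.01069434, 0.04223055, 0.03790055]), 'grip_force': 0.0, 'grip_width': 0.08717688006318385}
0.022
scene {'fov_y': 46.600553297925984, 'cx': 277.2558786826705, 'cy': 203.88328615586553, 'xyz': array([ 1.41745099, -0.52327675,  1.55801655]), 'attitude': array([0.25651443, 0.15127604, 0.4942248 , 0.81673604])}
top {'fov_y': 46.28808735287275, 'cx': 286.3317267054736, 'cy': 207.47681607706906, 'xyz': array([ 0.31224259, -0.10113547,  1.66701174]), 'attitude': array([ 0.05986732, -0.05047648, -0.69973473,  0.71009812])}
```

View pics/scene0.png

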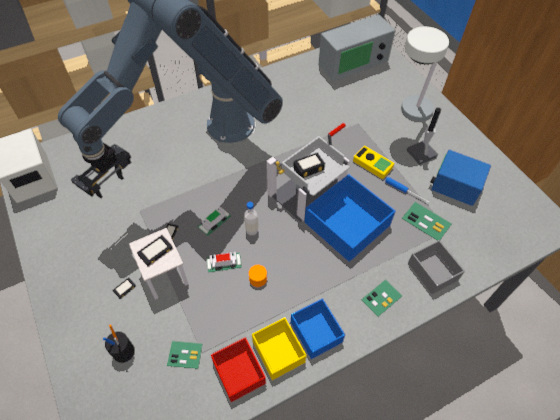

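View pics/top0.png

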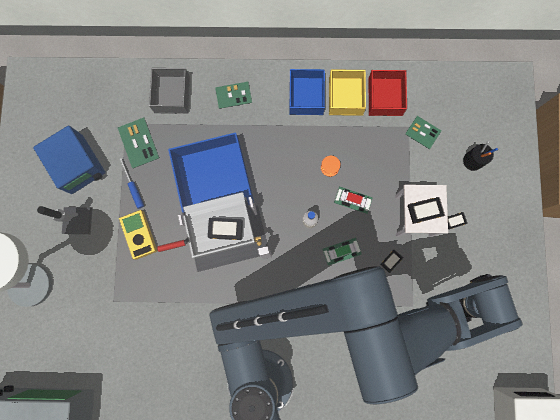

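The two module candidates in the top view are the red-tagged one at (353,199) and the green-tagged one at (341,251). The one at (353,199) fits because its tag is red. One converter is in the bucket at (226,228) and the other is on the riser at (425,209). The small black lookalikes are at (392,261) and (457,220). The push bar is at (172,245).

```bash
cat > h.py <<'E'
import numpy as np,json,cv2
from scipy.spatial.transform import Rotation as R
def load(n): return np.load(n+"0.npy"),json.load(open(n+"0.json"))
def ray(c,u,v):
    f=210/np.tan(np.radians(c["fov_y"]/2))
    d=np.array([(u-c["cx"])/f,-(v-c["cy"])/f,-1.]); return np.array(c["xyz"]),R.from_quat(c["attitude"]).apply(d)
def onz(c,u,v,z):
    o,d=ray(c,u,v); return o+d*(z-o[2])/d[2]
def pix(c,p):
    f=210/np.tan(np.radians(c["fov_y"]/2)); q=R.from_quat(c["attitude"]).inv().apply(np.array(p)-c["xyz"])
    return c["cx"]-f*q[0]/q[2],c["cy"]+f*q[1]/q[2]
def two(c1,p1,c2,p2):
    a,d=ray(c1,*p1); b,e=ray(c2,*p2); s=np.linalg.lstsq(np.c_[d,-e],b-a,rcond=None)[0]
    x,y=a+s[0]*d,b+s[1]*e; return (x+y)/2,np.linalg.norm(x-y)
E
python3 - <<'E'
from h import *
im={};cs={};pt={}
for n in("top","scene"):
    im[n],cs[n]=load(n); h=cv2.cvtColor(im[n],cv2.COLOR_RGB2HSV)
    m=(((h[...,0]<6)|(h[...,0]>174))&(h[...,1]>170)&(h[...,2]>90)).astype(np.uint8)
    k,_,st,ce=cv2.connectedComponentsWithStats(m)
    for i in range(1,k):
        if st[i,4]>25:
            r=cv2.minAreaRect(np.argwhere(m*0+(_==i))[:,::-1].astype(np.float32)); print(n,ce[i].round(1),st[i,4],np.round(cv2.boxPoints(r),1).tolist())
c=cs["top"]
a=im["top"][120:290,130:480]; cv2.imwrite("pics/crop1.png",cv2.resize(a,None,fx=2.28,fy=2.28,interpolation=cv2.INTER_CUBIC)[:,:,::-1])
b=im["scene"][110:270,190:410]; cv2.imwrite("pics/crop2.png",cv2.resize(b,None,fx=3.6,fy=3.6,interpolation=cv2.INTER_CUBIC)[:,:,::-1])
E
```

```text
top [386.7  92.4] 1503 [[369.0, 70.0], [405.0, 70.0], [405.0, 115.0], [369.0, 115.0]]
top [354.1 197.7] 105 [[346.29998779296875, 199.10000610351562], [348.70001220703125, 191.89999389648438], [361.6000061035156, 196.1999969482422], [359.20001220703125, 203.39999389648438]]
scene [336.7 129.3] 70 [[328.3999938964844, 132.8000030517578], [342.8999938964844, 122.5], [345.1000061035156, 125.5999984741211], [330.70001220703125, 135.89999389648438]]
scene [222.2 257.1] 79 [[215.5, 254.5], [228.1999969482422, 252.6999969482422], [229.1999969482422, 259.29998779296875], [216.39999389648438, 261.1000061035156]]
scene [238.1 369. ] 2042 [[208.1999969482422, 355.3999938964844], [245.0, 337.0], [267.79998779296875, 382.6000061035156], [231.0, 401.0]]
```

View pics/crop1.png

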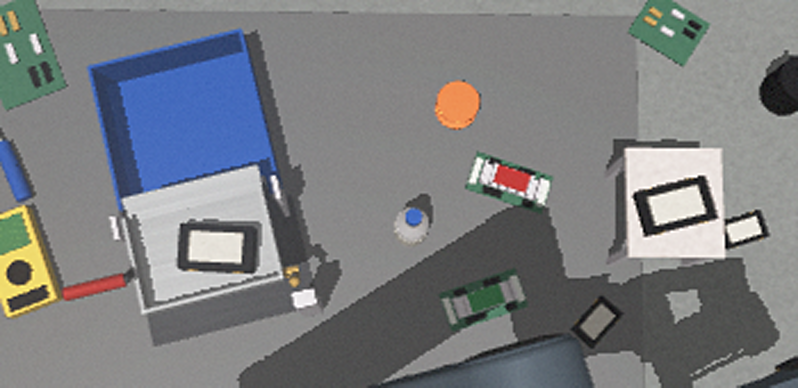

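View pics/crop2.png

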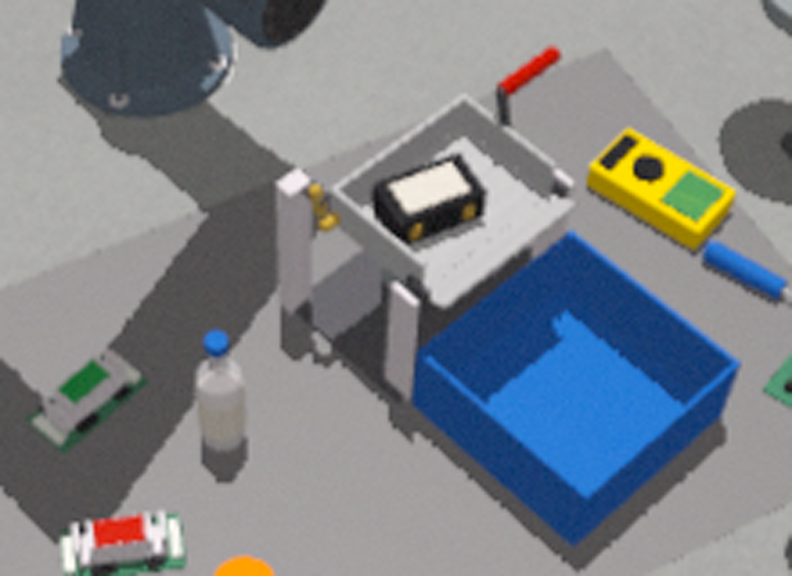

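The crops confirm that the red-tagged module is at crop1 (514,179), the bucket converter is at (217,247) and the red bar runs from (64,294) to (126,281). In crop2 the bucket converter looks like the thick one, and triangulation will show whether it is.

```bash
cat > m.py <<'E'
from h import *
np.set_printoptions(precision=4,suppress=True)
T,t=load("top"); S,s=load("scene")
A=lambda u,v:(130+u/2.28-.28,120+v/2.28-.28); B=lambda u,v:(190+u/3.6-.36,110+v/3.6-.36)
print("tag2",two(t,(354.1,197.7),s,(222.2,257.1)),"tag z.04",onz(t,354.1,197.7,.04),onz(s,222.2,257.1,.04))
h=cv2.cvtColor(T,cv2.COLOR_RGB2HSV)
def comp(m,seed,name):
    k,l,st,ce=cv2.connectedComponentsWithStats(m.astype(np.uint8)); 
    d=[np.hypot(*(ce[i]-seed)) + (1e3 if st[i,4]<20 else 0) for i in range(1,k)]; i=1+int(np.argmin(d))
    r=cv2.minAreaRect(np.argwhere(l==i)[:,::-1].astype(np.float32)); print(name,ce[i].round(1),st[i,4]); return ce[i],cv2.boxPoints(r)
# module board: green or anything non-grey/white near it
g=(h[...,1]>90)&(h[...,0]>35)&(h[...,0]<90); mm=np.zeros(g.shape,bool); mm[185:215,328:378]=1
pts=np.argwhere(g&mm)[:,::-1]; r=cv2.minAreaRect(pts.astype(np.float32)); b=cv2.boxPoints(r)
w=np.array([onz(t,*p,.004)for p in b])[:,:2]; e=[w[1]-w[0],w[2]-w[1]]; e.sort(key=np.linalg.norm)
print("board c",w.mean(0),"sizes",[np.linalg.norm(x) for x in e],"long yaw",np.degrees(np.arctan2(e[1][1],e[1][0])))
# bin rim
c1=onz(t,*A(90,67),.1);c2=onz(t,*A(243,31),.1);print("bin far corners",c1,c2,np.linalg.norm(c1-c2))
sc=[onz(s,*B(*p),.1) for p in((738,365),(577,543),(415,358),(572,234))];print("bin scene",*sc)
# brick label
hb=(h[...,2]>170)&(h[...,1]<60); q=np.zeros(hb.shape,bool); q[215:242,205:247]=1
ce,b=comp(hb&q,np.array([225,228]),"label"); 
hs=cv2.cvtColor(S,cv2.COLOR_RGB2HSV); hb=(hs[...,2]>190)&(hs[...,1]<60); q=np.zeros(hb.shape,bool); q[150:178,293:326]=1
cs_,bs=comp(hb&q,np.array([310,162]),"labelS"); print("label3d",two(t,ce,s,cs_))
w=np.array([onz(t,*p,.2)for p in b])[:,:2];e=[w[1]-w[0],w[2]-w[1]]; e.sort(key=np.linalg.norm);print("label c@.2",w.mean(0),[np.linalg.norm(x) for x in e],"yaw",np.degrees(np.arctan2(e[1][1],e[1][0])))
# bar
m=((h[...,0]<8)|(h[...,0]>172))&(h[...,1]>130); q=np.zeros(m.shape,bool); q[235:256,150:195]=1
ce,b=comp(m&q,np.array([172,245]),"bar"); 
ms=((hs[...,0]<8)|(hs[...,0]>172))&(hs[...,1]>130); q=np.zeros(m.shape,bool); q[118:142,322:352]=1
cs_,bs=comp(ms&q,np.array([336,129]),"barS"); print("bar3d",two(t,ce,s,cs_)); w=np.array([onz(t,*p,.24) for p in b]);print(w)
# bottle, spool
print("bottle cap",two(t,A(412,218),s,B(216,341)))
E
python3 m.py
```

```text
tag2 (array([ 0.605 , -0.304 ,  0.0394]), np.float64(0.001040874150758046)) tag z.04 [ 0.6047 -0.3045  0.04  ] [ 0.6055 -0.3036  0.04  ]
board c [ 0.6039 -0.3047] sizes [np.float64(0.05648421350837199), np.float64(0.11350492558930277)] long yaw -108.11292145719274
bin far corners [0.7486 0.3114 0.1   ] [0.8052 0.0913 0.1   ] 0.22724533856547366
bin scene [0.7532 0.3151 0.1   ] [0.8482 0.0635 0.1   ] [0.5964 0.0323 0.1   ] [0.5356 0.2572 0.1   ]
label [224.4 228.6] 297
labelS [308.9 161.6] 167
label3d (array([0.4774, 0.1081, 0.1972]), np.float64(0.004633937233674136))
label c@.2 [0.4783 0.1023] [np.float64(0.07872237466479486), np.float64(0.12403323924613034)] yaw -89.20176945279606
bar [170.7 245.6] 150
barS [336.8 129.2] 74
bar3d (array([0.4206, 0.2564, 0.2401]), np.float64(0.0034680909152787266))
[[0.4174 0.2945 0.24  ]
 [0.4373 0.2198 0.24  ]
 [0.4223 0.2153 0.24  ]
 [0.4024 0.2899 0.24  ]]
bottle cap (array([ 0.5257, -0.1532,  0.1632]), np.float64(0.0017842989964043233))
```

The bucket converter's top is at z≈0.197, so it is the thick one. I'll start towards the red-tagged module at (0.605,-0.304).

{"name": "drive_tool", "arguments": {
  "deltas": [
    [[40, -8, -5, 0, 0, 0], [40, -8, -5, 0, 0, 0], [40, -8, -5, 0, 0, 0], [40, -8, 0, 0, 0, 0], [40, -8, 0, 0, 0, 0], [40, -8, 0, 0, 0, 0], [40, -8, 0, 0, 0, 0], [40, -8, 0, 0, 0, 0]]
  ]
}}

```text
time: 0.77
position: [0.5372, -0.3584, 0.2591]
tool_rot: [0.974, 0.228, -0.0, -0.0]
ft_force: [0.4, -0.3, -0.8]
grip_width: 0.0869
grip_force: 0.0
```

{"name": "drive_tool", "arguments": {
  "deltas": [
    [[40, -10, 0, 0, 0, 0], [40, -10, 0, 0, 0, 0], [0, 0, 0, 0, 0, -0.12], [0, 0, 0, 0, 0, -0.12], [0, 0, 0, 0, 0, -0.12], [0, 0, 0, 0, 0, -0.12], [0, 0, 0, 0, 0, -0.12], [0, 0, 0, 0, 0, -0.12]]
  ]
}}

```text
time: 1.43
position: [0.5986, -0.3062, 0.2588]
tool_rot: [0.829, 0.559, -0.0, -0.001]
ft_force: [0.2, -0.6, -1.1]
grip_width: 0.0868
grip_force: 0.0
```

```bash
cat > w.py <<'E'
from h import *
from rig import sensors,eyes
np.set_printoptions(precision=4,suppress=True)
def rem(p,yaw):  # target TCP position, tool x yaw in deg (tool down) -> delta in tool axes
    o=sensors.get_obs(); r=R.from_quat(o["tool_rot"]); y=np.radians(yaw)
    t=R.from_quat([np.cos(y/2),np.sin(y/2),0,0])
    a=min([(r.inv()*t*R.from_rotvec([0,0,k])).as_rotvec() for k in(0,np.pi)],key=np.linalg.norm)
    print("t",round(o["time"],2),"pos",o["position"],"F",o["ft_force"].round(1),"w",round(o["grip_width"],4),"q",o["q"].round(2)); print(" shift mm",(r.inv().apply(np.array(p)-o["position"])*1e3).round(1),"turn",a.round(3))
def wray(c,o,u,v):
    f=210/np.tan(np.radians(c["fov_y"]/2)); a=np.array([u-c["cx"],v-c["cy"]]); rr=np.linalg.norm(a); th=rr/f
    d=np.array([np.sin(th)*a[0]/rr,-np.sin(th)*a[1]/rr,-np.cos(th)]); H=np.array(c["hand_eye"]); r=R.from_quat(o["tool_rot"])
    return o["position"]+r.apply(H[:3,3]), r.apply(H[:3,:3]@d)
def wz(c,o,u,v,z):
    p,d=wray(c,o,u,v); return p+d*(z-p[2])/d[2]
E
python3 - <<'E'
from w import *
rem([.6045,-.3043,.15],72)
T,t=load("top")
A=lambda u,v:(130+u/2.28-.28,120+v/2.28-.28)
w=np.array([onz(t,*A(*p),.2)for p in((183,222),(258,226),(254,271),(179,268))]);print("brick",w.mean(0)[:2],w[:,:2].tolist(),np.degrees(np.arctan2(*(w[0]+w[3]-w[1]-w[2])[1::-1])))
o=sensors.get_obs(); c=eyes.camera("wrist"); print(c["fov_y"],c["cx"],c["cy"],c["hand_eye"])
cv2.imwrite("pics/w1.png",c["img"][:,:,::-1])
h=cv2.cvtColor(c["img"],cv2.COLOR_RGB2HSV); m=(((h[...,0]<6)|(h[...,0]>174))&(h[...,1]>150)&(h[...,2]>70)).astype(np.uint8)
k,l,st,ce=cv2.connectedComponentsWithStats(m)
for i in range(1,k):
    if st[i,4]>60:
        b=cv2.boxPoints(cv2.minAreaRect(np.argwhere(l==i)[:,::-1].astype(np.float32))); w=np.array([wz(c,o,*p,.04) for p in b])[:,:2]
        e=sorted([w[1]-w[0],w[2]-w[1]],key=np.linalg.norm); print(ce[i],st[i,4],wz(c,o,*ce[i],.04),[np.linalg.norm(x) for x in e],np.degrees(np.arctan2(*e[1][::-1])))
E
```

```text
t 1.43 pos [ 0.5986 -0.3062  0.2588] F [ 0.2 -0.6 -1.1] w 0.0868 q [-0.64  0.58  1.29 -0.    1.28 -0.25]
 shift mm [  4.    4.9 108.8] turn [-0.002 -0.    -0.07 ]
brick [0.4784 0.1021] [[0.5106036876082326, 0.15030027548912867], [0.5066569658248041, 0.05071096059565666], [0.4469463571035185, 0.054217915943321315], [0.44946740271902114, 0.15313714778324877]] 88.13386006216604
65.70646984690485 276.8712431108444 206.3627413653804 [[ 0.0004  0.9697  0.2443  0.0667]
 [ 1.     -0.0004 -0.      0.    ]
 [ 0.0001  0.2443 -0.9697 -0.1402]
 [ 0.      0.      0.      1.    ]]
[531.9974 169.3377] 5362 [ 0.9416 -0.4122  0.04  ] [np.float64(0.13270508326208408), np.float64(0.1694913609687831)] -101.08875431465391
[282.0795 181.054 ] 981 [ 0.6058 -0.3032  0.04  ] [np.float64(0.02688380146260846), np.float64(0.0474246187806254)] -108.32709165662017
```

View pics/w1.png

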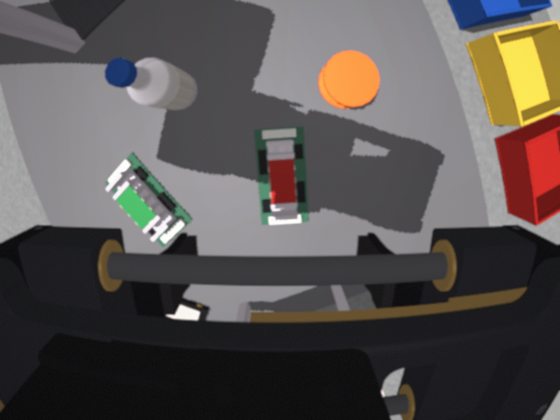

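The wrist view shows the red-tagged module centred at (282,181), with the bottle and the green module well clear of it. I'm descending now.

{"name": "drive_tool", "arguments": {
  "deltas": [
    [[4.7, 5, 20, 0, 0, -0.067], [0, 0, 40, 0, 0, 0], [0, 0, 40, 0, 0, 0], [0, 0, 40, 0, 0, 0], [0, 0, 30, 0, 0, 0], [0, 0, 20, 0, 0, 0], [0, 0, 0, 0, 0, 0], [0, 0, 0, 0, 0, 0]]
  ]
}}

```text
time: 2.15
position: [0.6045, -0.3037, 0.0681]
tool_rot: [0.812, 0.584, -0.001, -0.002]
ft_force: [-0.3, -0.3, 0.0]
grip_width: 0.0869
grip_force: 0.0
```

```bash
python3 -c "
from w import *
rem([.605,-.3037,.034],71.7)"
```

```text
t 2.15 pos [ 0.6045 -0.3037  0.0681] F [-0.3 -0.3  0. ] w 0.0869 q [-0.63  0.81  1.41  0.    0.92 -0.31]
 shift mm [ 0.1  0.6 34.1] turn [-0.003 -0.001 -0.005]
```

{"name": "drive_tool", "arguments": {
  "deltas": [
    [[0, 0.5, 20, 0, 0, 0], [0, 0, 14, 0, 0, 0], [0, 0, 0, 0, 0, 0], [0, 0, 0, 0, 0, 0]]
  ]
}}

```text
time: 2.48
position: [0.6057, -0.3043, 0.0359]
tool_rot: [0.812, 0.584, -0.0, -0.0]
ft_force: [0.6, -0.9, 1.1]
grip_width: 0.087
grip_force: 0.0
```

{"name": "drive_tool", "arguments": {
  "deltas": [
    [[0, 0, 0, 0, 0, 0], [0, 0, 0, 0, 0, 0], [0, 0, 0, 0, 0, 0], [0, 0, 0, 0, 0, 0], [0, 0, 0, 0, 0, 0], [0, 0, 0, 0, 0, 0], [0, 0, 0, 0, 0, 0], [0, 0, 0, 0, 0, 0]]
  ],
  "gripper": 0,
  "squeeze": 25
}}

```text
time: 3.15
position: [0.6057, -0.3043, 0.0355]
tool_rot: [0.812, 0.584, -0.0, -0.0]
ft_force: [-0.8, 0.3, 0.0]
grip_width: 0.0414
grip_force: 0.0
```

{"name": "drive_tool", "arguments": {
  "deltas": [
    [[0, 0, 0, 0, 0, 0], [0, 0, 0, 0, 0, 0], [0, 0, 0, 0, 0, 0], [0, 0, 0, 0, 0, 0], [0, 0, -20, 0, 0, 0], [0, 0, -30, 0, 0, 0]]
  ]
}}

```text
time: 3.65
position: [0.6029, -0.3025, 0.0819]
tool_rot: [0.812, 0.584, -0.002, -0.005]
ft_force: [0.5, 0.1, -1.9]
grip_width: 0.0302
grip_force: 25.0
```

{"name": "drive_tool", "arguments": {
  "deltas": [
    [[0, 0, -37, 0, 0, 0], [0, 0, -37, 0, 0, 0], [0, 0, -37, 0, 0, 0], [0, 0, -37, 0, 0, 0], [0, 0, -37, 0, 0, 0], [0, 0, -30, 0, 0, 0], [0, 0, 0, 0, 0, 0]]
  ]
}}

```text
time: 4.23
position: [0.6087, -0.3063, 0.3087]
tool_rot: [0.812, 0.584, 0.002, 0.007]
ft_force: [1.5, -0.4, -1.6]
grip_width: 0.0296
grip_force: 25.0
```

{"name": "drive_tool", "arguments": {
  "deltas": [
    [[16, -11, 0, 0, 0, 0], [32, -23, 0, 0, 0, 0], [32, -23, 0, 0, 0, 0], [32, -23, 0, 0, 0, 0], [32, -23, 0, 0, 0, 0], [32, -23, 0, 0, 0, 0], [32, -23, 0, 0, 0, 0], [32, -23, 0, 0, 0, 0]]
  ]
}}

```text
time: 4.9
position: [0.5169, -0.0203, 0.299]
tool_rot: [0.812, 0.584, -0.001, -0.001]
ft_force: [0.7, 0.3, -2.0]
grip_width: 0.0301
grip_force: 25.0
```

{"name": "drive_tool", "arguments": {
  "deltas": [
    [[32, -23, 0, 0, 0, -0.08], [30, -20, 0, 0, 0, -0.1], [20, -10, 0, 0, 0, -0.1], [0, 0, 0, 0, 0, -0.1], [0, 0, 0, 0, 0, -0.1], [0, 0, 0, 0, 0, 0]]
  ]
}}

```text
time: 5.4
position: [0.4866, 0.0714, 0.2992]
tool_rot: [0.648, 0.761, -0.001, -0.001]
ft_force: [-0.5, -0.0, -2.5]
grip_width: 0.0301
grip_force: 25.0
```

```bash
python3 - <<'E'
from w import *
rem([.4759,.1118,.25],100)
o=sensors.get_obs(); c=eyes.camera("wrist"); cv2.imwrite("pics/w2.png",c["img"][:,:,::-1]); json.dump({k:np.asarray(v).tolist() for k,v in c.items()},open("w2.json","w")); json.dump({k:np.asarray(v).tolist() for k,v in o.items()},open("w2o.json","w"))
E
```

```text
t 5.4 pos [0.4866 0.0714 0.2992] F [-0.5 -0.  -2.5] w 0.0301 q [-0.08  0.28  1.69 -0.    1.18 -0.24]
 shift mm [41.6 -4.  49.3] turn [-0.003 -0.001 -0.014]
```

View pics/w2.png

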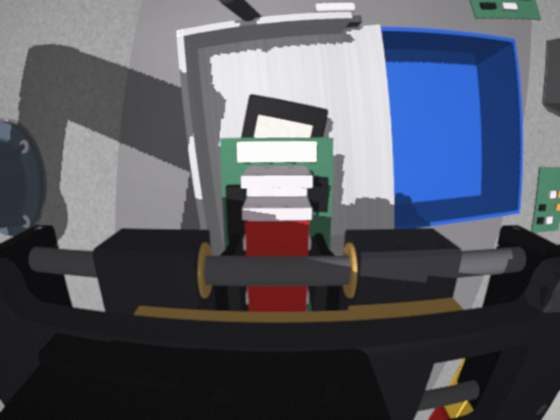

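The wrist view shows the held module over the bucket. The brick's far-end corners are at (251,95) and (328,110), and the bucket's back +y corner is at (178,32). I'll use these to refine the poses.

```bash
python3 - <<'E'
from w import *
c=json.load(open("w2.json"));o=json.load(open("w2o.json"))
a,b=wz(c,o,251,95,.2),wz(c,o,328,110,.2); print("brick end",a,b,np.linalg.norm(a-b),"->yaw long",np.degrees(np.arctan2(*(b-a)[1::-1]))+90)
u=(b-a)/np.linalg.norm(b-a); n=np.array([-u[1],u[0],0]); print("centre",(a+b)/2-.05*n)
print("bucket corner",wz(c,o,178,32,.205),"module far-edge corners",wz(c,o,221,139,.268),wz(c,o,333,139,.268))
O=np.array([.536,.140]);y=np.radians(14.5);X=np.array([np.cos(y),np.sin(y)]);Y=np.array([-X[1],X[0]]);print("pred corner",O-.132*X+.095*Y, "floor",O-.065*X)
E
```

```text
brick end [0.4536 0.1571 0.2   ] [0.5108 0.1555 0.2   ] 0.05724595663912114 ->yaw long 88.42009962627696
centre [0.4809 0.1063 0.2   ]
bucket corner [0.3918 0.1986 0.205 ] module far-edge corners [0.4479 0.1261 0.268 ] [0.5064 0.1356 0.268 ]
pred corner [0.3844 0.1989] floor [0.4731 0.1237]
```

{"name": "drive_tool", "arguments": {
  "deltas": [
    [[20, -1, 0, 0, 0, -0.014], [22.5, -1.3, 0, 0, 0, 0], [0, 0, 20, 0, 0, 0], [0, 0, 20, 0, 0, 0], [0, 0, 10, 0, 0, 0], [0, 0, 4, 0, 0, 0], [0, 0, 0, 0, 0, 0], [0, 0, 0, 0, 0, 0]]
  ]
}}

```text
time: 6.12
position: [0.479, 0.1118, 0.2465]
tool_rot: [0.645, 0.764, -0.0, -0.0]
ft_force: [0.6, -0.3, -1.8]
grip_width: 0.0302
grip_force: 25.0
```

{"name": "drive_tool", "arguments": {
  "deltas": [
    [[0, 0, 2, 0, 0, 0], [0, 0, 2, 0, 0, 0], [0, 0, 2, 0, 0, 0], [0, 0, 0, 0, 0, 0], [0, 0, 0, 0, 0, 0], [0, 0, 0, 0, 0, 0]]
  ]
}}

```text
time: 6.62
position: [0.4788, 0.1121, 0.2407]
tool_rot: [0.644, 0.765, 0.0, 0.0]
ft_force: [-0.1, 0.4, -2.6]
grip_width: 0.0299
grip_force: 25.0
```

{"name": "drive_tool", "arguments": {
  "deltas": [
    [[0, 0, 1.5, 0, 0, 0], [0, 0, 1, 0, 0, 0], [0, 0, 1, 0, 0, 0], [0, 0, 0, 0, 0, 0], [0, 0, 0, 0, 0, 0], [0, 0, 0, 0, 0, 0]]
  ]
}}

```text
time: 7.12
position: [0.4787, 0.1121, 0.237]
tool_rot: [0.644, 0.765, -0.0, -0.0]
ft_force: [0.8, -1.0, -1.3]
grip_width: 0.0299
grip_force: 25.0
```

{"name": "drive_tool", "arguments": {
  "deltas": [
    [[0, 0, 1, 0, 0, 0], [0, 0, 0, 0, 0, 0], [0, 0, 0, 0, 0, 0], [0, 0, 0, 0, 0, 0]]
  ]
}}

```text
time: 7.45
position: [0.4787, 0.1122, 0.236]
tool_rot: [0.644, 0.765, -0.0, -0.0]
ft_force: [-0.3, 0.1, -1.9]
grip_width: 0.0298
grip_force: 25.0
```

{"name": "drive_tool", "arguments": {
  "deltas": [
    [[0, 0, 1, 0, 0, 0], [0, 0, 0, 0, 0, 0], [0, 0, 0, 0, 0, 0], [0, 0, 0, 0, 0, 0]]
  ]
}}

```text
time: 7.78
position: [0.4788, 0.1121, 0.2352]
tool_rot: [0.644, 0.765, 0.0, 0.0]
ft_force: [0.1, -0.1, 0.4]
grip_width: 0.0297
grip_force: 25.0
```

{"name": "drive_tool", "arguments": {
  "deltas": [
    [[0, 0, 0.8, 0, 0, 0], [0, 0, 0, 0, 0, 0], [0, 0, 0, 0, 0, 0]]
  ]
}}

```text
time: 8.03
position: [0.4788, 0.1121, 0.2351]
tool_rot: [0.644, 0.765, 0.0, 0.0]
ft_force: [-2.8, -0.9, 5.0]
grip_width: 0.0295
grip_force: 25.0
```

Contact is clear, at 5 N upward. I'm releasing and lifting.

{"name": "drive_tool", "arguments": {
  "deltas": [
    [[0, 0, 0, 0, 0, 0], [0, 0, 0, 0, 0, 0], [0, 0, 0, 0, 0, 0], [0, 0, 0, 0, 0, 0], [0, 0, 0, 0, 0, 0], [0, 0, 0, 0, 0, 0]]
  ],
  "gripper": 60
}}

```text
time: 8.53
position: [0.4787, 0.1121, 0.2341]
tool_rot: [0.644, 0.765, -0.0, -0.0]
ft_force: [0.4, 0.5, 0.1]
grip_width: 0.0514
grip_force: 0.0
```

{"name": "drive_tool", "arguments": {
  "deltas": [
    [[0, 0, -15, 0, 0, 0], [0, 0, -30, 0, 0, 0], [0, 0, -40, 0, 0, 0], [0, 0, -40, 0, 0, 0], [0, 0, 0, 0, 0, 0]]
  ]
}}

```text
time: 8.95
position: [0.483, 0.1123, 0.3671]
tool_rot: [0.644, 0.765, 0.005, 0.006]
ft_force: [0.7, 1.3, 0.7]
grip_width: 0.0521
grip_force: 0.0
```

```bash
python3 - <<'E'
from w import *
rem([.3775,.254,.36],104.5)
c=eyes.camera("scene"); b=c["img"][110:270,190:410]; cv2.imwrite("pics/s2.png",cv2.resize(b,None,fx=3.6,fy=3.6,interpolation=cv2.INTER_CUBIC)[:,:,::-1])
E
```

```text
t 8.95 pos [0.483  0.1123 0.3671] F [0.7 1.3 0.7] w 0.0521 q [ 0.    0.21  1.59  0.    1.33 -0.17]
 shift mm [157.6 -79.9   5.4] turn [ 0.016  0.003 -0.082]
```

View pics/s2.png

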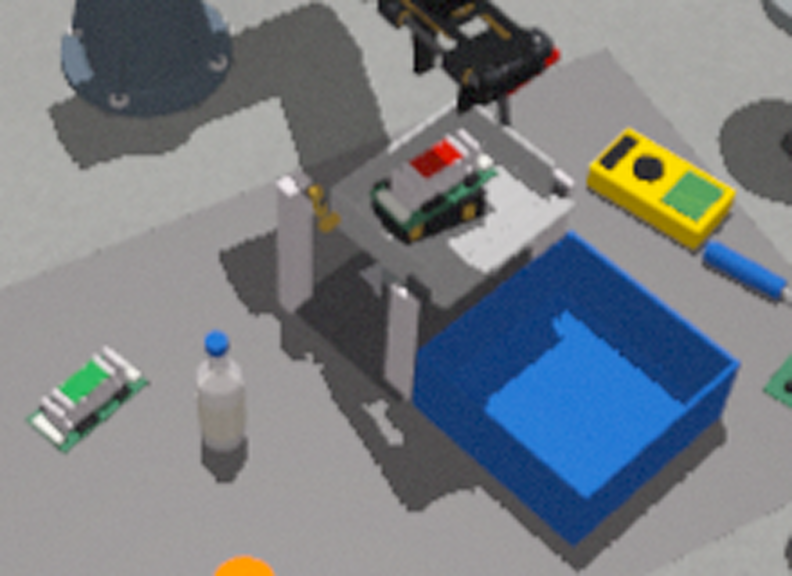

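The module lies flat on the brick at (440,170) in this crop. Next I'll go behind the bar with the fingers shut.

{"name": "drive_tool", "arguments": {
  "deltas": [
    [[0, 0, 0, 0, 0, -0.08], [32, -14, 0, 0, 0, 0], [32, -14, 0, 0, 0, 0], [32, -14, 0, 0, 0, 0], [32, -14, 0, 0, 0, 0], [32, -12, 0, 0, 0, 0], [0, 0, 0, 0, 0, 0], [0, 0, 0, 0, 0, 0]]
  ],
  "gripper": 0,
  "squeeze": 50
}}

```text
time: 9.67
position: [0.3714, 0.251, 0.3581]
tool_rot: [0.611, 0.791, -0.001, -0.0]
ft_force: [0.7, -0.0, -0.3]
grip_width: 0.0073
grip_force: 0.0
```

```bash
python3 - <<'E'
from w import *
rem([.3767,.2502,.243],104.5)
o=sensors.get_obs(); c=eyes.camera("wrist"); h=cv2.cvtColor(c["img"],cv2.COLOR_RGB2HSV)
cv2.imwrite("pics/w3.png",c["img"][:,:,::-1])
m=(((h[...,0]<6)|(h[...,0]>174))&(h[...,1]>150)&(h[...,2]>70)).astype(np.uint8); k,l,st,ce=cv2.connectedComponentsWithStats(m)
for i in range(1,k):
    if st[i,4]>60:
        b=cv2.boxPoints(cv2.minAreaRect(np.argwhere(l==i)[:,::-1].astype(np.float32))); print(ce[i],st[i,4],np.array([wz(c,o,*p,.243)[:2] for p in b]).tolist())
E
```

```text
t 9.67 pos [0.3714 0.251  0.3581] F [ 0.7 -0.  -0.3] w 0.0073 q [ 0.34  0.15  1.69 -0.    1.3   0.09]
 shift mm [ -2.1   5.2 115.1] turn [-0.002  0.001  0.002]
[336.7092 200.3789] 1214 [[0.4136760778957239, 0.24450181931210824], [0.40257050026112673, 0.2921846993480337], [0.41979139481928396, 0.295816206457913], [0.4317461416994333, 0.24784748489128322]]
```

View pics/w3.png

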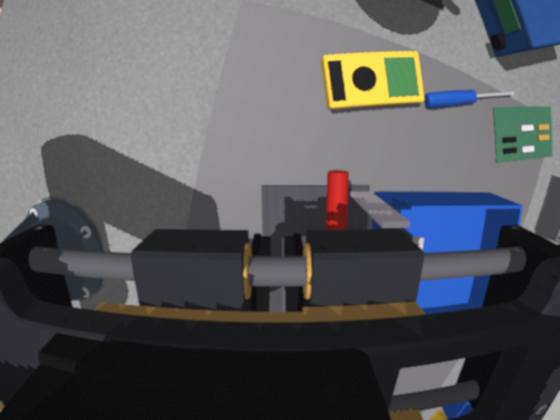

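In the wrist view the bar's outer end is at (338,172), just dump-side of the fingers at (280,265). I'm descending behind it.

{"name": "drive_tool", "arguments": {
  "deltas": [
    [[-2, 0, 20, 0, 0, 0], [0, 0, 38, 0, 0, 0], [0, 0, 38, 0, 0, 0], [0, 0, 19, 0, 0, 0], [0, 0, 0, 0, 0, 0], [0, 0, 0, 0, 0, 0]]
  ]
}}

```text
time: 10.22
position: [0.374, 0.2472, 0.2433]
tool_rot: [0.614, 0.789, -0.001, -0.001]
ft_force: [-0.2, 0.7, 0.6]
grip_width: 0.0003
grip_force: 0.0
```

{"name": "drive_tool", "arguments": {
  "deltas": [
    [[0, 8, 0, 0, 0, 0], [0, 8, 0, 0, 0, 0], [0, 4, 0, 0, 0, 0], [0, 2, 0, 0, 0, 0], [0, 0, 0, 0, 0, 0]]
  ]
}}

```text
time: 10.63
position: [0.3962, 0.2541, 0.2451]
tool_rot: [0.613, 0.79, 0.001, 0.001]
ft_force: [0.5, -0.6, -0.1]
grip_width: 0.0005
grip_force: 0.0
```

{"name": "drive_tool", "arguments": {
  "deltas": [
    [[0, 3, -2.5, 0, 0, 0], [0, 3, -2.5, 0, 0, 0], [0, 3, -2.5, 0, 0, 0], [0, 3, -2.5, 0, 0, 0]]
  ]
}}

```text
time: 10.97
position: [0.4039, 0.2561, 0.2536]
tool_rot: [0.613, 0.79, -0.003, -0.002]
ft_force: [-4.3, -1.4, -3.3]
grip_width: 0.0007
grip_force: 2.4
```

{"name": "drive_tool", "arguments": {
  "deltas": [
    [[0, 4, -2.5, 0, 0, 0], [0, 4, -2.5, 0, 0, 0], [0, 4, -2.5, 0, 0, 0], [0, 0, 0, 0, 0, 0]]
  ]
}}

```text
time: 11.3
position: [0.4144, 0.2591, 0.2618]
tool_rot: [0.613, 0.79, -0.004, -0.003]
ft_force: [-9.9, -1.8, 7.2]
grip_width: 0.0005
grip_force: 5.3
```

{"name": "drive_tool", "arguments": {
  "deltas": [
    [[0, 6, -2, 0, 0, 0], [0, 6, -2, 0, 0, 0], [0, 6, -2, 0, 0, 0], [0, 6, -2, 0, 0, 0], [0, 6, -2, 0, 0, 0], [0, 6, -1, 0, 0, 0], [0, 6, -1, 0, 0, 0], [0, 6, -1, 0, 0, 0]]
  ]
}}

```text
time: 11.97
position: [0.4623, 0.2715, 0.2752]
tool_rot: [0.613, 0.79, -0.002, -0.002]
ft_force: [-6.7, -0.5, 5.0]
grip_width: 0.0003
grip_force: 3.6
```

{"name": "drive_tool", "arguments": {
  "deltas": [
    [[0, 6, 0, 0, 0, 0], [0, 6, 0, 0, 0, 0], [0, 6, 0, 0, 0, 0], [0, 6, 0, 0, 0, 0], [0, 6, 1, 0, 0, 0], [0, 6, 1, 0, 0, 0], [0, 6, 1, 0, 0, 0], [0, 6, 2, 0, 0, 0]]
  ]
}}

```text
time: 12.63
position: [0.5117, 0.2838, 0.2699]
tool_rot: [0.613, 0.79, 0.0, 0.0]
ft_force: [-3.6, -0.5, 3.6]
grip_width: 0.0001
grip_force: 2.4
```

```bash
python3 - <<'E'
from w import *
rem([.550,.295,.256],104.5)
E
```

```text
t 12.63 pos [0.5117 0.2838 0.2699] F [-3.6 -0.5  3.6] w 0.0001 q [0.32 0.45 1.51 0.   1.19 0.06]
 shift mm [ 1.3 39.9 13.9] turn [ 0.    -0.    -0.002]
```

{"name": "drive_tool", "arguments": {
  "deltas": [
    [[0, 6, 2, 0, 0, 0], [0, 6, 2, 0, 0, 0], [0, 6, 3, 0, 0, 0], [0, 6, 3, 0, 0, 0], [0, 6, 3, 0, 0, 0], [0, 4, 3, 0, 0, 0], [0, 0, 0, 0, 0, 0], [0, 0, 0, 0, 0, 0]]
  ]
}}

```text
time: 13.3
position: [0.5441, 0.2918, 0.2532]
tool_rot: [0.613, 0.79, -0.0, -0.0]
ft_force: [-3.1, 0.2, 1.8]
grip_width: 0.0002
grip_force: 1.9
```

{"name": "drive_tool", "arguments": {
  "deltas": [
    [[0, 2, 1, 0, 0, 0], [0, 2, 1, 0, 0, 0], [0, 2, 0, 0, 0, 0], [0, 0, 0, 0, 0, 0]]
  ]
}}

```text
time: 13.63
position: [0.5489, 0.2931, 0.2507]
tool_rot: [0.613, 0.79, -0.001, -0.001]
ft_force: [-4.6, -2.7, -0.1]
grip_width: 0.0004
grip_force: 2.4
```

{"name": "drive_tool", "arguments": {
  "deltas": [
    [[0, 2, 1, 0, 0, 0], [0, 2, 1, 0, 0, 0], [0, 0, 0, 0, 0, 0], [0, 0, 0, 0, 0, 0]]
  ]
}}

```text
time: 13.97
position: [0.5524, 0.294, 0.2486]
tool_rot: [0.613, 0.79, -0.002, -0.001]
ft_force: [-5.4, -2.8, -0.9]
grip_width: 0.0006
grip_force: 2.6
```

```bash
python3 - <<'E'
from w import *
rem([.550,.295,.256],104.5)
c=eyes.camera("scene"); b=c["img"][90:270,190:410]; cv2.imwrite("pics/s3.png",cv2.resize(b,None,fx=3.3,fy=3.3,interpolation=cv2.INTER_CUBIC)[:,:,::-1])
E
```

```text
t 13.97 pos [0.5524 0.294  0.2486] F [-5.4 -2.8 -0.9] w 0.0006 q [ 0.31  0.53  1.42 -0.    1.2   0.06]
 shift mm [ 1.5 -2.1 -7.4] turn [-0.004  0.    -0.002]
```

View pics/s3.png

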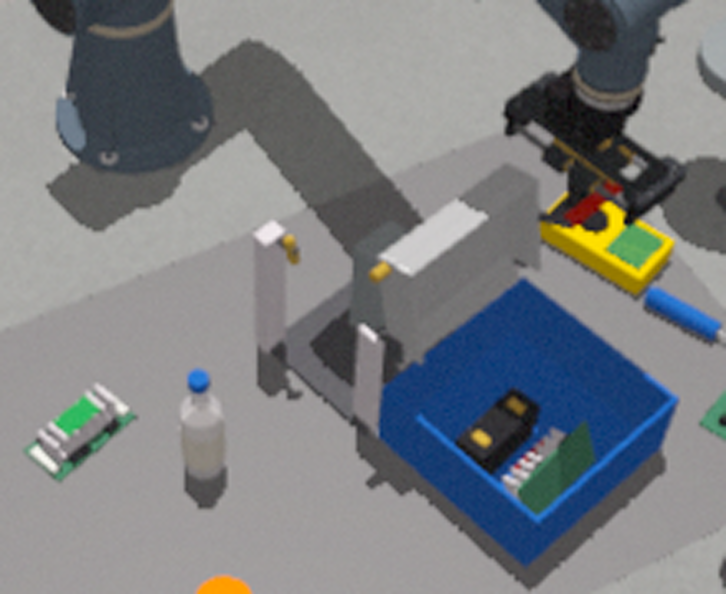

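Both parts are in the bin, with the brick at (497,430) and the module at (555,470). I'll press on until the force shows the stop.

{"name": "drive_tool", "arguments": {
  "deltas": [
    [[0, 1.5, 0.5, 0, 0, 0], [0, 1.5, 0.5, 0, 0, 0], [0, 0, 0, 0, 0, 0], [0, 0, 0, 0, 0, 0]]
  ]
}}

```text
time: 14.35
position: [0.5547, 0.2947, 0.2473]
tool_rot: [0.613, 0.79, -0.002, -0.002]
ft_force: [-6.7, -2.1, -2.2]
grip_width: 0.0002
grip_force: 2.8
```

{"name": "drive_tool", "arguments": {
  "deltas": [
    [[0, 1.5, 0.5, 0, 0, 0], [0, 1.5, 0.5, 0, 0, 0], [0, 0, 0, 0, 0, 0], [0, 0, 0, 0, 0, 0]]
  ]
}}

```text
time: 14.68
position: [0.5561, 0.295, 0.2463]
tool_rot: [0.613, 0.79, -0.004, -0.003]
ft_force: [-8.7, -3.0, 0.4]
grip_width: 0.0005
grip_force: 4.7
```

{"name": "drive_tool", "arguments": {
  "deltas": [
    [[0, 1.5, 0.5, 0, 0, 0], [0, 1.5, 0.5, 0, 0, 0], [0, 0, 0, 0, 0, 0], [0, 0, 0, 0, 0, 0]]
  ]
}}

```text
time: 15.02
position: [0.5567, 0.2952, 0.246]
tool_rot: [0.613, 0.79, -0.006, -0.004]
ft_force: [-15.1, -4.7, 6.6]
grip_width: 0.0005
grip_force: 8.2
```

The position has stalled and the force is rising, so the stop is reached. I'm backing off along the arc.

{"name": "drive_tool", "arguments": {
  "deltas": [
    [[0, -10, -5, 0, 0, 0], [0, -10, -5, 0, 0, 0], [0, -10, -4, 0, 0, 0], [0, -10, -4, 0, 0, 0], [0, -10, -3, 0, 0, 0], [0, -10, -2, 0, 0, 0], [0, -10, 0, 0, 0, 0], [0, -10, 0, 0, 0, 0]]
  ]
}}

```text
time: 15.68
position: [0.485, 0.2767, 0.2708]
tool_rot: [0.613, 0.79, 0.001, 0.001]
ft_force: [-2.2, -1.4, 1.1]
grip_width: 0.0006
grip_force: 1.6
```

{"name": "drive_tool", "arguments": {
  "deltas": [
    [[0, -10, 1, 0, 0, 0], [0, -10, 2, 0, 0, 0], [0, -10, 3, 0, 0, 0], [0, -10, 4, 0, 0, 0], [0, -10, 5, 0, 0, 0], [0, -10, 5, 0, 0, 0], [0, -10, 6, 0, 0, 0], [0, -10, 0, 0, 0, 0]]
  ]
}}

```text
time: 16.35
position: [0.4067, 0.2568, 0.2429]
tool_rot: [0.613, 0.79, 0.0, -0.0]
ft_force: [0.1, -1.0, -0.2]
grip_width: 0.0005
grip_force: 0.0
```

{"name": "drive_tool", "arguments": {
  "deltas": [
    [[0, -15, 0, 0, 0, 0], [0, -15, 0, 0, 0, 0], [0, -5, 0, 0, 0, 0], [0, 0, -30, 0, 0, 0], [0, 0, -30, 0, 0, 0], [0, 0, -30, 0, 0, 0], [0, 0, -30, 0, 0, 0], [0, 0, 0, 0, 0, 0]]
  ]
}}

```text
time: 17.02
position: [0.3781, 0.25, 0.3704]
tool_rot: [0.613, 0.79, 0.007, 0.005]
ft_force: [0.3, 1.2, 0.3]
grip_width: 0.0004
grip_force: 0.0
```

{"name": "drive_tool", "arguments": {
  "deltas": [
    [[0, 0, 0, 0, 0, 0], [0, 0, 0, 0, 0, 0], [0, 0, 0, 0, 0, 0], [0, 0, 0, 0, 0, 0], [0, 0, 0, 0, 0, 0], [0, 0, 0, 0, 0, 0], [0, 0, 0, 0, 0, 0], [0, 0, 0, 0, 0, 0]]
  ]
}}

```text
time: 17.68
position: [0.3736, 0.2483, 0.3635]
tool_rot: [0.613, 0.79, -0.0, -0.0]
ft_force: [0.2, 0.2, 0.5]
grip_width: 0.0007
grip_force: 0.0
```

```bash
python3 - <<'E'
from w import *
rem([.3767,.2502,.243],104.5)
for n in("scene","top"):
    c=eyes.camera(n); np.save(n+"9.npy",c["img"])
    if n=="scene": cv2.imwrite("pics/s4.png",c["img"][:,:,::-1])
    h=cv2.cvtColor(c["img"],cv2.COLOR_RGB2HSV); m=((h[...,0]<8)|(h[...,0]>172))&(h[...,1]>130); q=np.zeros(m.shape,bool)
    q[(slice(235,256),slice(150,195)) if n=="top" else (slice(118,142),slice(322,352))]=1
    p=np.argwhere(m&q); print(n,len(p),p.mean(0)[::-1] if len(p) else 0)
E
```

```text
t 17.68 pos [0.3736 0.2483 0.3635] F [0.2 0.2 0.5] w 0.0007 q [ 0.34  0.14  1.68 -0.    1.32  0.09]
 shift mm [  1.1   3.6 120.5] turn [-0.001  0.    -0.002]
scene 74 [336.6892 129.2703]
top 51 [174.902 244.451]
```

View pics/s4.png

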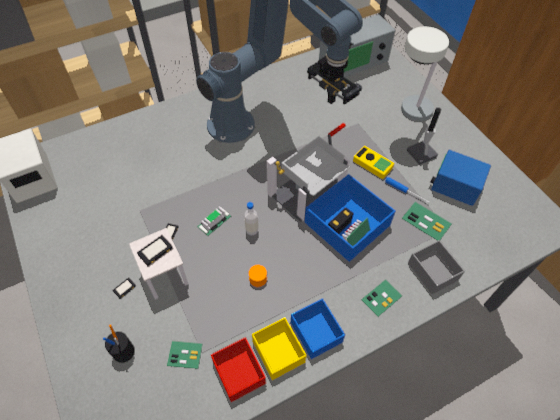

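The bar is back at exactly its home pixel, (336.7,129.3). The bucket is empty and home, both parts are in the bin at (350,228), and nothing else has moved. I'm handing in.

```bash
python3 -c "
from rig import ticket
print(ticket.hand_in())"
```

```text
the job is handed in; nothing more can be done
None
```

I set the red-tagged module flat on the thick converter and let go, tipped the bucket to its stop so both parts slid into the blue bin, and let it swing fully home; nothing else on the bench moved, and I handed the job in at about 18 s.

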